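Wake and zero the scale under the cup

TASK

Zero the kitchen scale that has the enamel cup on its pan: with the fingertips, gently press its long bar-shaped key well down to wake it, let that key come up again, then press its round key well down in the same way and draw back so that it comes up. Do not press any other key on either scale, and do not shift or lift the scales, the cup or anything else on the counter.

Things in the scene. Friction and masses are not known exactly. Their poses are not given: they have to be found in the camera images.
- scale_a: Flat white bench scale, 210 (x) x 160 (y) mm, deck 40 mm high, free to slide, 1.3-2.1 kg. Origin: centre of its underside; +x from the keys to the back. Steel pan 130 x 144 mm, 46 mm high, centred at x +34 mm. Three black keys in front at x -81 mm, tops 52 mm high: bar at y +46 mm (left), square at y 0, round at y -46 mm (right). This is the scale to zero: the enamel cup stands on its pan.
- scale_b: Flat white bench scale, 210 (x) x 160 (y) mm, deck 40 mm high, free to slide, 1.3-2.1 kg. Origin: centre of its underside; +x from the keys to the back. Steel pan 130 x 144 mm, 46 mm high, centred at x +34 mm. Three black keys in front at x -81 mm, tops 52 mm high: bar at y +46 mm (left), square at y 0, round at y -46 mm (right). An identical second scale, to be left alone: a jam jar stands on its pan.
- scale_a_bar_top (a point): Centre of the top face of the long bar-shaped (36 mm along x, 14 mm along y) key of the scale that carries the cup; it stands 52 mm above the counter when the key is up and moves down with the key. The point's axes are the scale's axes.
- scale_a_bar (a joint): How far that long bar-shaped (36 mm along x, 14 mm along y) key is pressed: 0 = up, 0.008 m = fully down (8 mm travel); springs back by itself, about 0.5 N to start and 4 N fully down.
- scale_a_round_top (a point): Centre of the top face of the round (26 mm across) key of the scale that carries the cup; it stands 52 mm above the counter when the key is up and moves down with the key. The point's axes are the scale's axes.
- scale_a_round (a joint): How far that round (26 mm across) key is pressed: 0 = up, 0.008 m = fully down (8 mm travel); springs back by itself, about 0.5 N to start and 4 N fully down.
- scale_a_square_top (a point): Centre of the top face of the square (22 mm) key of the scale that carries the cup; it stands 52 mm above the counter when the key is up and moves down with the key. The point's axes are the scale's axes.
- scale_a_square (a joint): How far that square (22 mm) key is pressed: 0 = up, 0.008 m = fully down (8 mm travel); springs back by itself, about 0.5 N to start and 4 N fully down.
- scale_b_bar (a joint): How far the long bar-shaped key of the other scale (with the jam jar) is pressed: 0 = up, 0.008 m = fully down.
- scale_b_round (a joint): How far the round key of the other scale (with the jam jar) is pressed: 0 = up, 0.008 m = fully down.
- scale_b_square (a joint): How far the square key of the other scale (with the jam jar) is pressed: 0 = up, 0.008 m = fully down.
- cup: Low enamel cup with one handle, 64 x 89 (with handle) x 48 mm high, standing loose on the pan of the scale to zero; its rim is 94 mm above the counter. Origin: centre of the underside, z up.
- jam_jar: Closed glass jar, 65 mm across, 97 mm high, standing loose on the other scale's pan; its lid is 143 mm above the counter. Origin: centre of the underside.
- timer: Round wind-up kitchen timer, 64 mm across, 56 mm high, loose on the counter between the scales, towards the back. Origin: centre of the underside.
- candle: Tea light, 38 mm across, 15 mm high, loose on the counter between the scales, near the front. Origin: centre of the underside.
- tall_jar: Closed glass jar, 68 mm across, 112 mm high, loose at the left of the counter, by the plates. Origin: centre of the underside.
- tape: Desk tape dispenser, 38 x 131 x 66 mm, loose at the right edge of the counter. Origin: centre of the underside.
- price_card: Small log slice (50 mm wide) that holds an upright card, 84 mm high in all, loose at the left of the counter. Origin: centre of the underside.
There are look-alikes about, which are no part of the job. Of the things that look like the jam_jar, the middle-sized one is meant.

How it is judged (in metres and radians):
On the way, in this order (a step that is already met when the one before it is completed fails the run):
1. the long bar-shaped key of the cup's scale is pressed at least half-way down (4 mm) while the round key is up (value of joint scale_a_bar above 0.004 m and value of joint scale_a_round below 0.002 m), for 0.05 s.
2. the bar-shaped key has come up again (value of joint scale_a_bar below 0.0015 m), for 0.05 s.
3. the round key of the cup's scale is pressed at least half-way down (4 mm) while the bar-shaped key is up (value of joint scale_a_round above 0.004 m and value of joint scale_a_bar below 0.002 m), for 0.05 s.
At the end, for the whole second after the job is handed in: All six keys are up (within 1.5 mm); both scales, the cup, the jars and the other loose things are within 15 mm of where they stood; cup and jam jar upright (within 0.1 rad) and, like the scale, at rest (value of joint each of scale_a_bar, scale_a_round, scale_a_square, scale_b_bar, scale_b_square, scale_b_round below 0.0015 m and distance of each of scale_a, scale_b, cup, jam_jar, timer, candle, tall_jar, tape, price_card from where it was at the start of the episode below 0.015 m and angle between each of cup, jam_jar's own z axis and vertical below 0.1 rad and linear speed of each of scale_a, cup below 0.02 m/s); the robot touches nothing.
It fails at once if a key other than the two asked for is pressed (more than 3 mm) (value of joint any of scale_a_square, scale_b_bar, scale_b_square, scale_b_round above 0.003 m).
It fails at once if a scale, the cup or another loose thing is shifted or lifted by more than 15 mm (distance of any of scale_a, scale_b, cup, jam_jar, timer, candle, tall_jar, tape, price_card from where it was at the start of the episode above 0.015 m).
It fails at once if the scale with the cup is pressed harder than 25 N (contact force between the arm and scale_a above 25 N).
It fails at once if the fingers press the scale with the cup harder than 25 N (contact force between the fingers and scale_a above 25 N).
It also fails if it takes over 38 s, if anything falls off the work surface, if the arm or the gripper's body presses on something with over 40 N, if the wrist force passes 120 N, or if a joint passes its speed limit or range.

ROBOT

A 7-joint arm with a two-finger parallel gripper is mounted at the origin on a cart in front of the work surface, level with it; the furniture and walls round the work are solid. World frame = base frame: x ahead of the robot, y to its left, z up, the work surface at z = 0. Lengths are in m, angles in degrees, forces in N, time in s.
With the tool pointing down it reaches from about 0.425 to 0.8 m from the base axis. Payload 8.3 kg.
Tool frame: the origin (TCP) lies between the finger pads; the fingertips stand 25 mm ahead of it and the grasp point (between the pads) lies 6 mm ahead of it; z points along the fingers, y is the direction in which the jaws open and shut (so a half turn about z gives the same grasp; the last joint's range is limited). The gripper opens to 85 mm and grips with 20 to 120 N. Pads are 22 mm wide; open, the fingers measure 114 mm over their backs; the gripper's body (76 mm by 85 mm) begins 54 mm behind the grasp point. The pads swing forward as they close: fully open they stand 13 mm farther back than shut.
Start: joints at [-70.468, 21.967, 0.94, 78.501, -0.361, 79.538, -2.664], TCP at [0.246, 0.575, 0.256] pointing down, gripper open.
Joint ranges: [-169.22, 169.22], [-14.56, 117.87], [-87.37, 89.26], [10.42, 133.3], [-82.24, 262.24], [0.94, 117.77], [-172.7, 172.7]. Speed limits (degrees/s): [136.94, 136.94, 172.46, 172.46, 180, 180, 180].

INTERFACE

Orientations are given as a 3x3 rotation matrix whose columns are the frame's x, y, z axes.
In Python, from cell import bot, viewer gives the robot as it stands. The module is installed in compiled form; this text tells all that it offers.
- The arm moves only by the tool send_rows, never from a script. Its argument "series" is a list that holds one entry, the list of rows, each a list of 7 numbers: the shift along the tool's x, y, z as a fraction of full scale, then the turn, a rotation vector about the tool's x, y, z as a fraction of full scale, then the closure in counts, from 0 (fully open) to 255 (shut). In form: [[[x, y, z, rx, ry, rz, claw], ...]]. A call has 1 to 8 rows; each row shifts and turns the commanded pose from where the row before left it, along the tool's axes as they then stand; what a row does not reach is not made up. Full scale, the value 1, is 0.02 m for a shift and 0.1 rad for a turn. A row lasts 1/10 s, in which the tool goes at most 50 mm and 8.59 degrees, less where a joint would pass 70% of its speed; a pose out of reach is approached as far as the arm can. A call with a number of a shift or a turn outside -1 to 1 is refused whole. A call with a gripper value outside its range is refused whole. The fingers move at their own pace and stop on an object; "force" is the grip in N (left out, the last holds). Time passes only in rows, so rows that do not move let the fingers close. It gives the time, the measured TCP pose, the force and the opening at its end, in the units of the state.
- bot.observe(): the state, without advancing time (a new reading comes with each control period).
- viewer.grab_frame(name): name is "side" or "top"; returns the picture (400x640x3 uint8, red, green, blue); there is no depth.
- viewer.camera_params(name): a dict with "camera_matrix" (3x3 intrinsics, pixels), "distortion" ([k1, k2, p1, p2, k3] as OpenCV has them; the pictures are not rectified), "rvec" (rotation vector, rad) and "tvec" (3), from world to camera coordinates, as OpenCV has them. Camera axes: x right, y down, z forward; pixel columns grow to the right and rows downward; lengths in m; the calibration is good to about 2 mm. A picture is of the moment at which its call begins. camera_params takes no time and is no camera call.
- bot.sign_off(): hands the job in, once; it reports no verdict.
The state is a dict: "t": time; "joint_pos": joint angles; "joint_vel": joint speeds; "effort": joint torques, N m; "tcp_pos": TCP position; "eef_rot": TCP orientation; "contact_force": force on the tool from outside, world axes, zero at the start; "wrist_torque": the same for the moment, N m; "width": opening from 0.0 (shut) to 1.0 (fully open).
Only numpy, scipy, OpenCV 4.12 (cv2) and the standard library are available. Lean on these libraries where they do the work, as an engineer would, in place of code of your own. Each camera call takes 0.05 s, during which the arm holds its last target.

## Working session

There is one attempt and no reset: what is moved stays moved. The work goes in short steps, Python scripts to look and compute and a tool call to move; the robot and the scene stay as the last step left them, time stands still between calls to the robot, and variables do not carry over. Pictures are saved under pics/ and viewed, and the job is handed in when it is done.

Besides the shell and the picture viewer there is one more tool, called in YAML: its name, and indented under it one key for each argument. send_rows: Moves the arm, as the interface text tells. Shift numbers are shares of 0.02 m and turn numbers shares of 0.1 rad, none past 1 either way. Its arguments: {"type":"object","properties":{"series":{"type":"array","items":{"type":"array","items":{"type":"array","items":{"type":"number"}}}},"force":{"type":"number"}},"required":["series"]}

```bash
mkdir -p pics; python3 - <<'E'
from cell import bot, viewer
import cv2
s=bot.observe()
for k in s: print(k,s[k])
for n in("side","top"):
    im=viewer.grab_frame(n); cv2.imwrite(f"pics/{n}0.png",im[...,::-1])
    p=viewer.camera_params(n); print(n,p)
E
```

```text
t 0.0
joint_pos [-70.46552021  22.01576409   0.93838208  78.56198766  -0.36024474
  79.53777871  -2.66530968]
joint_vel [ 0.04065359  0.03486171 -0.08778462 -0.0053968  -0.04025766 -0.08910255
  0.04528819]
effort [-1.47644256e-03 -6.27593350e+01  8.43496397e-01 -3.71821547e+01
  1.66204391e-02  1.41900487e-02  3.24305609e-05]
tcp_pos [0.24538853 0.57431566 0.25526792]
eef_rot [[-9.19575733e-01  3.92912133e-01 -7.26506315e-04]
 [ 3.92912801e-01  9.19573918e-01 -1.82758867e-03]
 [-5.00055029e-05 -1.96605982e-03 -9.99998066e-01]]
contact_force [0.2843929  0.58630376 0.35565482]
wrist_torque [-0.01875263  0.00502754 -0.01849997]
width 1.0025824448345464
side {'camera_matrix': array([[475.49246851,   0.        , 319.24778019],
       [  0.        , 475.49246851, 206.85120139],
       [  0.        ,   0.        ,   1.        ]]), 'distortion': array([-0.04784766,  0.        ,  0.        ,  0.        ,  0.        ]), 'rvec': array([ 0.06056306,  2.82283949, -1.31153629]), 'tvec': array([0.56734854, 0.03623272, 1.51254848])}
top {'camera_matrix': array([[411.98934867,   0.        , 326.0379787 ],
       [  0.        , 411.98934867, 201.24914582],
       [  0.        ,   0.        ,   1.        ]]), 'distortion': array([0.02139167, 0.        , 0.        , 0.        , 0.        ]), 'rvec': array([ 2.1224341 , -2.12170152,  0.17442139]), 'tvec': array([0.02591863, 0.60381226, 1.4538165 ])}
```

View pics/top0.png

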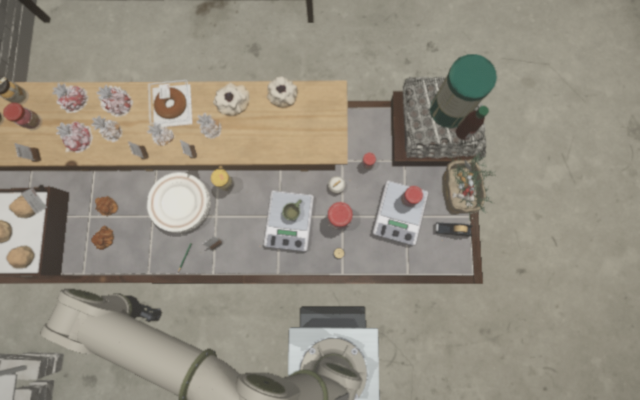

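View pics/side0.png

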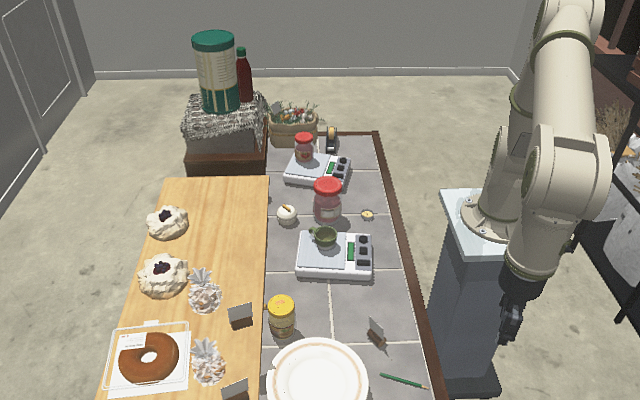

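The top view shows the scale with the green cup at about (289,221) and the other scale at (400,213). There are three red-lidded jars: (369,160) small, (340,215) large, and (413,196) middle-sized, standing on the right-hand scale. That last one is the jam_jar, so the scale to zero is the left one. I'll confirm this in an enlarged crop and measure the keys.

```bash
cat > h.py <<'E'
import numpy as np, cv2
from cell import bot, viewer
def cam(n):
    p=viewer.camera_params(n); R=cv2.Rodrigues(p['rvec'])[0]; return p,R
def ray(n,uv,z):
    p,R=cam(n)
    q=cv2.undistortPoints(np.array(uv,float).reshape(-1,1,2),p['camera_matrix'],p['distortion']).reshape(-1,2)
    C=-R.T@p['tvec']; d=np.c_[q,np.ones(len(q))]@R
    return C+d*((z-C[2])/d[:,2])[:,None]
def proj(n,X):
    p,_=cam(n); return cv2.projectPoints(np.array(X,float).reshape(-1,1,3),p['rvec'],p['tvec'],p['camera_matrix'],p['distortion'])[0].reshape(-1,2)
E
python3 - <<'E'
from h import *
t=cv2.imread('pics/top0.png'); s=cv2.imread('pics/side0.png')
a=cv2.resize(t[180:260,250:440],None,fx=4,fy=4,interpolation=cv2.INTER_CUBIC)
cv2.imwrite('pics/topc.png',a)
cv2.imwrite('pics/sidec.png',cv2.resize(s[220:290,285:385],None,fx=7,fy=7,interpolation=cv2.INTER_CUBIC))
for n,im,box in(('top',t,(262,230,312,252)),('side',s,(354,230,376,282))):
    x0,y0,x1,y1=box
    g=im[y0:y1,x0:x1].max(2)
    m=(g<75).astype(np.uint8)
    k,l,st,c=cv2.connectedComponentsWithStats(m,connectivity=4)
    for i in range(1,k):
        if st[i,4]>8:
            sel=l==i; w=np.where(sel,120-g.astype(float),0); ys,xs=np.nonzero(sel)
            u=c[i]+[x0,y0]; print(n,u,st[i,4],st[i,2:4],ray(n,[u],.052)[0].round(4))
E
```

```text
side [362.7254902  239.11764706] 51 [8 8] [0.4503 0.1324 0.052 ]
side [362.97916667 250.77083333] 48 [7 8] [0.455  0.1788 0.052 ]
side [362.87878788 262.75757576] 66 [13  6] [0.4606 0.2242 0.052 ]
```

```bash
echo
```

```text
(no output)
```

View pics/topc.png

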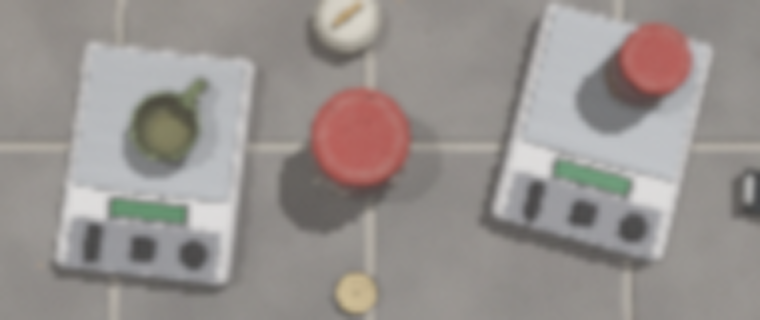

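View pics/sidec.png

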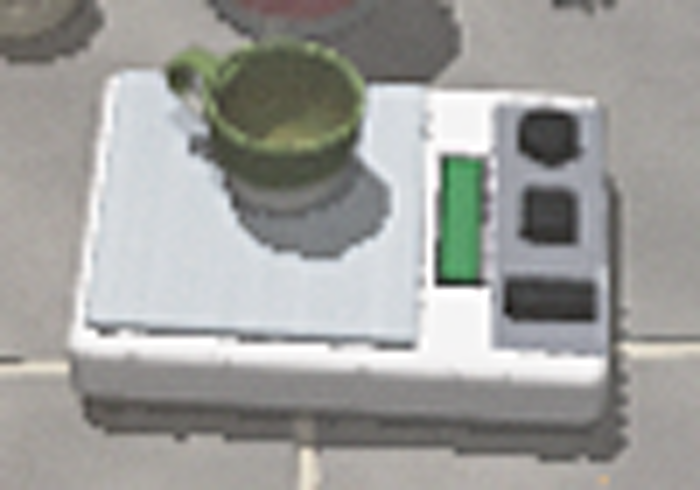

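The crops confirm it: the cup stands on the left scale, with its bar key at top crop (93,242), the square at (143,249) and the round at (194,255). Next I'll cross-check the key positions across both views.

```bash
python3 - <<'E'
from h import *
t=cv2.imread('pics/top0.png')
a=cv2.resize(t[230:252,262:312],None,fx=4,fy=4,interpolation=cv2.INTER_CUBIC)
g=a.max(2)
for th in(80,90,100):
    m=(g<th).astype(np.uint8); k,l,st,c=cv2.connectedComponentsWithStats(m,connectivity=4)
    for i in range(1,k):
        if st[i,4]>100:
            u=(c[i]+.5)/4-.5+[262,230]; print(th,u.round(2),st[i,2:]/4,ray('top',[u],.052)[0].round(4))
# side triangulation estimate of bias: with top rays
b=np.array([.4606,.2242,0]);r=np.array([.4503,.1324,0]); d=b-r
print(np.linalg.norm(d),np.degrees(np.arctan2(-d[0],d[1])))
C=ray('top',[[325,201]],.3); 
for n,u in(('top',[[289,213],[340,214],[413,195],[339,253]]),): print(ray(n,u,.1).round(3))
p,R=cam('top');print(-R.T@p['tvec']);p,R=cam('side');print(-R.T@p['tvec'])
E
```

```text
80 [272.66 240.36] [ 2.5   7.25 47.75] [0.461  0.2185 0.052 ]
80 [285.19 241.77] [ 3.75  4.   54.25] [0.4559 0.1732 0.052 ]
80 [297.81 243.32] [ 4.25  4.75 64.75] [0.4503 0.1276 0.052 ]
90 [272.64 240.34] [ 3.5   8.5  84.75] [0.4611 0.2186 0.052 ]
90 [285.22 241.77] [ 5.  5. 85.] [0.4559 0.1731 0.052 ]
90 [297.78 243.32] [ 5.5   5.75 97.5 ] [0.4503 0.1277 0.052 ]
100 [272.65 240.35] [  4.     8.75 110.5 ] [0.461  0.2185 0.052 ]
100 [285.22 241.83] [  5.5    5.75 108.  ] [0.4557 0.1731 0.052 ]
100 [297.82 243.27] [  6.25   6.5  122.25] [0.4505 0.1275 0.052 ]
100 [292.78 250.81] [14.75  1.75 51.5 ] [0.4235 0.1453 0.052 ]
0.09237602502814247 -6.401836912274968
[[ 0.553  0.156  0.1  ]
 [ 0.55  -0.024  0.1  ]
 [ 0.618 -0.283  0.1  ]
 [ 0.413 -0.02   0.1  ]]
[0.33710117 0.00527782 1.53791364]
[0.62952189 1.10433175 0.99757388]
```

send_rows:
  series:
    - [[0,0,0,0,0,-0.96,255],[0,0,0,0,0,-0.96,255],[0,0,0,0,0,-0.96,255],[-0.4,-0.5,0,0,0,0,255],[-0.75,-0.96,0,0,0,0,255],[-0.75,-0.96,0,0,0,0,255],[-0.75,-0.96,0,0,0,0,255],[-0.75,-0.96,0,0,0,0,255]]
  force: 20

```text
t: 0.9
tcp_pos: [0.3041, 0.4787, 0.256]
eef_rot: [[-0.993, 0.12, -0.0], [0.12, 0.993, -0.001], [0.0, -0.001, -1.0]]
contact_force: [-0.9, 0.8, -0.8]
width: -0.0
```

send_rows:
  series:
    - [[-0.75,-0.96,0,0,0,0,255],[-0.75,-0.96,0,0,0,0,255],[-0.75,-0.96,0,0,0,0,255],[-0.75,-0.96,0,0,0,0,255],[-0.75,-0.96,0,0,0,0,255],[-0.75,-0.96,0,0,0,0,255],[-0.75,-0.96,0,0,0,0,255],[-0.75,-0.96,0,0,0,0,255]]

```text
t: 1.7
tcp_pos: [0.405, 0.3122, 0.2561]
eef_rot: [[-0.993, 0.12, -0.0], [0.12, 0.993, -0.0], [0.0, -0.0, -1.0]]
contact_force: [0.9, 0.5, 0.4]
width: -0.003
```

send_rows:
  series:
    - [[-0.75,-0.96,0,0,0,0,255],[-0.75,-0.96,0,0,0,0,255],[-0.75,-0.96,0,0,0,0,255],[-0.75,-0.96,0,0,0,0,255],[0,0,0,0,0,0,255],[0,0,0,0,0,0,255],[0,0,0,0,0,0,255]]

```text
t: 2.4
tcp_pos: [0.4546, 0.2315, 0.2562]
eef_rot: [[-0.993, 0.116, -0.001], [0.116, 0.993, 0.0], [0.001, 0.0, -1.0]]
contact_force: [-0.2, 0.3, 1.2]
width: 0.003
```

send_rows:
  series:
    - [[-0.42,-0.58,0,0,0,0,255],[0,0,0.95,0,0,0,255],[0,0,0.95,0,0,0,255],[0,0,0.95,0,0,0,255],[0,0,0.95,0,0,0,255],[0,0,0.95,0,0,0,255],[0,0,0,0,0,0,255],[0,0,0,0,0,0,255]]

```text
t: 3.2
tcp_pos: [0.4624, 0.2182, 0.1616]
eef_rot: [[-0.993, 0.116, -0.0], [0.116, 0.993, -0.0], [0.0, -0.0, -1.0]]
contact_force: [-0.3, 0.0, 0.3]
width: 0.0
```

```bash
python3 - <<'E'
from h import *
s=bot.observe(); T=s['tcp_pos']; print(T, s['contact_force'])
R=np.array(s['eef_rot'])
for n in('side','top'):
    im=viewer.grab_frame(n)[...,::-1].copy()
    tip=proj(n,[T+R[:,2]*.025]+[T+R[:,2]*.038]+[[.4612,.2187,.052]]); print(n,tip)
    cx,cy=tip[2].astype(int); x0,y0=cx-60,cy-60
    c=cv2.resize(im[y0:y0+90,x0:x0+120],None,fx=6,fy=6,interpolation=cv2.INTER_CUBIC)
    for q,col in zip(tip,((0,0,255),(255,0,0),(0,255,255))): cv2.circle(c,tuple(int(v) for v in ((q-[x0,y0])*6+3)),4,col,-1)
    cv2.imwrite(f'pics/{n}1.png',c)
E
```

```text
[0.4623521  0.21822839 0.16156176] [-0.33819325  0.03810671  0.31030448]
side [[364.1841841  238.79110477]
 [363.83553997 242.36013663]
 [362.42183695 261.29579956]]
top [[269.25394918 237.88528931]
 [269.82063999 238.22470636]
 [272.61348867 240.29687629]]
```

View pics/side1.png

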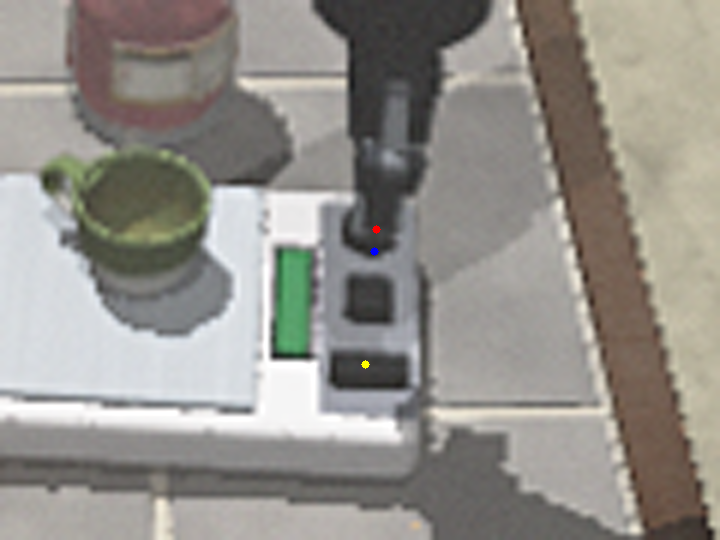

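View pics/top1.png

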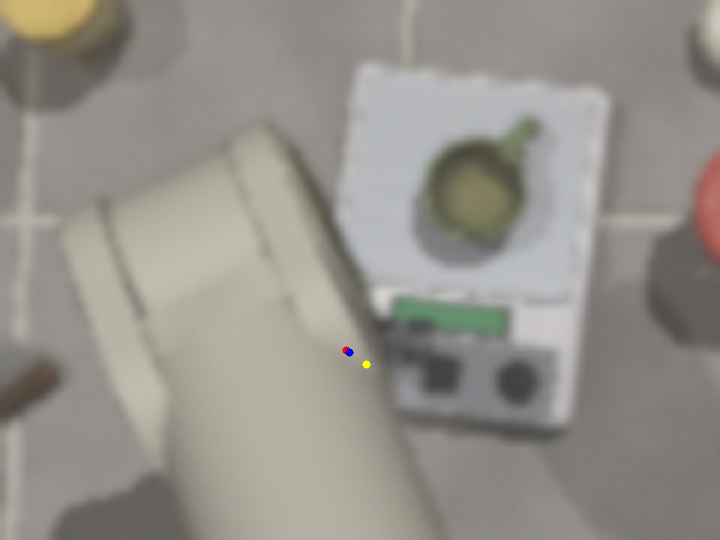

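The side view has the shut tip above the keys at about (377,240) in the crop, with nothing touching. The cup and jar are clear of the gripper. I'll descend to just above the bar and then go down by force.

send_rows:
  series:
    - [[0.04,0.03,0.9,0,0,0,255],[0,0,0.9,0,0,0,255],[0,0,0.9,0,0,0,255],[0,0,0.5,0,0,0,255],[0,0,0,0,0,0,255],[0,0,0,0,0,0,255],[0,0,0,0,0,0,255]]

```text
t: 4.0
tcp_pos: [0.4622, 0.2196, 0.0985]
eef_rot: [[-0.993, 0.116, 0.002], [0.116, 0.993, 0.001], [-0.001, 0.001, -1.0]]
contact_force: [0.2, -0.5, -0.4]
width: 0.001
```

```bash
python3 - <<'E'
from h import *
s=bot.observe(); T=s['tcp_pos']; print(T, s['contact_force'])
R=np.array(s['eef_rot'])
n='side'
im=viewer.grab_frame(n)[...,::-1].copy()
tip=proj(n,[T+R[:,2]*.025]+[T+R[:,2]*.038]); print(n,tip)
x0,y0=300,190
c=cv2.resize(im[y0:y0+90,x0:x0+120],None,fx=6,fy=6,interpolation=cv2.INTER_CUBIC)
for q,col in zip(tip,((0,0,255),(255,0,0))): cv2.circle(c,tuple(int(v) for v in ((q-[x0,y0])*6+3)),3,col,-1)
cv2.imwrite(f'pics/{n}2.png',c)
E
```

```text
[0.46224046 0.21957912 0.09845097] [ 0.17227437 -0.45452218 -0.42729612]
side [[362.60785489 256.05404026]
 [362.27069259 259.40300566]]
```

View pics/side2.png

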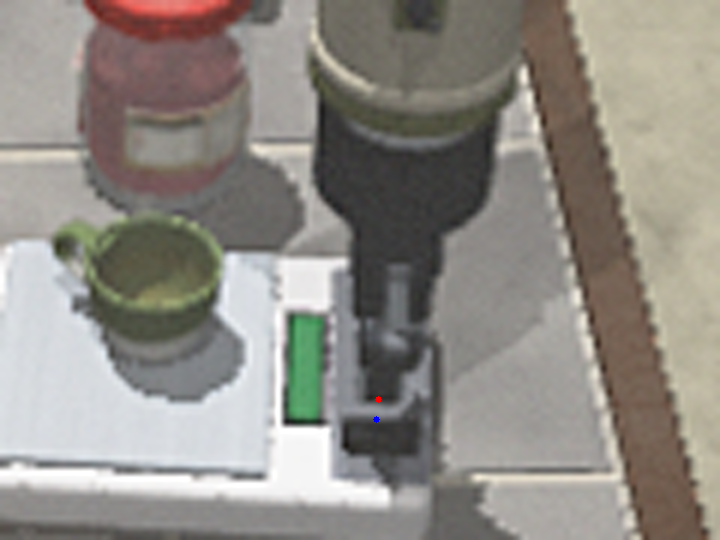

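The tip ends near the red dot at (378,400), with grey deck still visible between it and the bar. So the shut tips are about 25 mm ahead of the TCP, and contact should come at TCP z of about 0.077.

send_rows:
  series:
    - [[0,0,0.45,0,0,0,255],[0,0,0.4,0,0,0,255],[0,0,0,0,0,0,255],[0,0,0,0,0,0,255]]

```text
t: 4.45
tcp_pos: [0.4612, 0.219, 0.0798]
eef_rot: [[-0.993, 0.115, -0.001], [0.115, 0.993, -0.001], [0.001, -0.001, -1.0]]
contact_force: [-0.2, 0.3, 0.0]
width: -0.001
```

send_rows:
  series:
    - [[0,0,0.1,0,0,0,255],[0,0,0.1,0,0,0,255],[0,0,0,0,0,0,255]]

```text
t: 4.75
tcp_pos: [0.4616, 0.2193, 0.0762]
eef_rot: [[-0.993, 0.115, 0.0], [0.115, 0.993, 0.0], [-0.0, 0.0, -1.0]]
contact_force: [0.2, 0.5, 0.6]
width: 0.005
```

send_rows:
  series:
    - [[0,0,0.1,0,0,0,255],[0,0,0,0,0,0,255]]

```text
t: 4.95
tcp_pos: [0.4616, 0.2193, 0.0743]
eef_rot: [[-0.993, 0.116, 0.0], [0.116, 0.993, 0.0], [-0.0, 0.0, -1.0]]
contact_force: [-0.1, 0.1, 0.9]
width: -0.0
```

send_rows:
  series:
    - [[0,0,0.1,0,0,0,255],[0,0,0,0,0,0,255]]

```text
t: 5.15
tcp_pos: [0.4617, 0.2193, 0.0723]
eef_rot: [[-0.993, 0.115, 0.0], [0.115, 0.993, 0.0], [-0.0, 0.0, -1.0]]
contact_force: [-0.4, -0.3, 2.3]
width: 0.002
```

send_rows:
  series:
    - [[0,0,0.05,0,0,0,255],[0,0,0,0,0,0,255]]

```text
t: 5.35
tcp_pos: [0.4617, 0.2193, 0.0713]
eef_rot: [[-0.993, 0.115, 0.0], [0.115, 0.993, 0.0], [-0.0, 0.0, -1.0]]
contact_force: [-0.1, 0.2, 2.9]
width: 0.002
```

send_rows:
  series:
    - [[0,0,0.05,0,0,0,255],[0,0,0,0,0,0,255]]

```text
t: 5.55
tcp_pos: [0.4617, 0.2193, 0.0703]
eef_rot: [[-0.993, 0.115, 0.0], [0.115, 0.993, 0.0], [-0.0, 0.0, -1.0]]
contact_force: [-0.1, -0.6, 4.0]
width: -0.0
```

```bash
python3 - <<'E'
from h import *
im=viewer.grab_frame('side')[...,::-1]
cv2.imwrite('pics/side3.png',cv2.resize(im[210:290,310:400],None,fx=7,fy=7,interpolation=cv2.INTER_CUBIC))
f=[]
for i in range(3):
    viewer.grab_frame('side'); f.append(bot.observe()['contact_force'][2])
print(f)
E
```

```text
[np.float64(3.5065776049870774), np.float64(3.289586957824259), np.float64(4.313531238660944)]
```

View pics/side3.png

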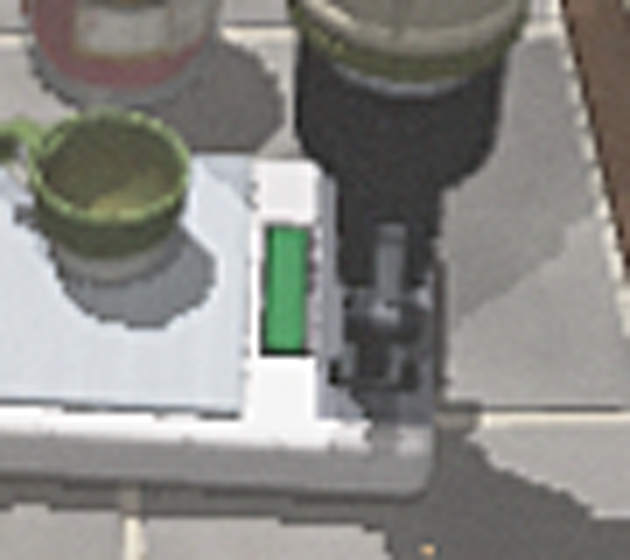

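The tip sits at the bar at (385,370) in the crop, which is visibly sunk. The mean force is about 3.7 N, or roughly 7 mm of travel. I'll rise and move along the scale to the round key.

send_rows:
  series:
    - [[0,0,-0.25,0,0,0,255],[0,0,-0.75,0,0,0,255],[0,0,-0.8,0,0,0,255],[0,0,0,0,0,0,255],[0,0,0,0,0,0,255]]

```text
t: 6.25
tcp_pos: [0.4612, 0.2191, 0.106]
eef_rot: [[-0.993, 0.115, -0.0], [0.115, 0.993, -0.0], [0.0, -0.0, -1.0]]
contact_force: [-0.2, -0.9, -1.0]
width: 0.001
```

send_rows:
  series:
    - [[0,-0.6,0,0,0,0,255],[0,-0.8,0,0,0,0,255],[0,-0.8,0,0,0,0,255],[0,-0.8,0,0,0,0,255],[0,-0.8,0,0,0,0,255],[0,-0.8,0,0,0,0,255],[0,0,0,0,0,0,255],[0,0,0,0,0,0,255]]

```text
t: 7.05
tcp_pos: [0.451, 0.1276, 0.1065]
eef_rot: [[-0.993, 0.116, 0.0], [0.116, 0.993, 0.0], [-0.0, 0.001, -1.0]]
contact_force: [-0.4, 0.0, -0.1]
width: -0.002
```

```bash
python3 - <<'E'
from h import *
im=viewer.grab_frame('side')[...,::-1]
cv2.imwrite('pics/side4.png',cv2.resize(im[210:290,290:380],None,fx=7,fy=7,interpolation=cv2.INTER_CUBIC))
s=bot.observe();print(s['tcp_pos'],s['contact_force'])
E
```

```text
[0.45098328 0.12827426 0.10642505] [0.5684866  1.03996984 0.30262732]
```

View pics/side4.png

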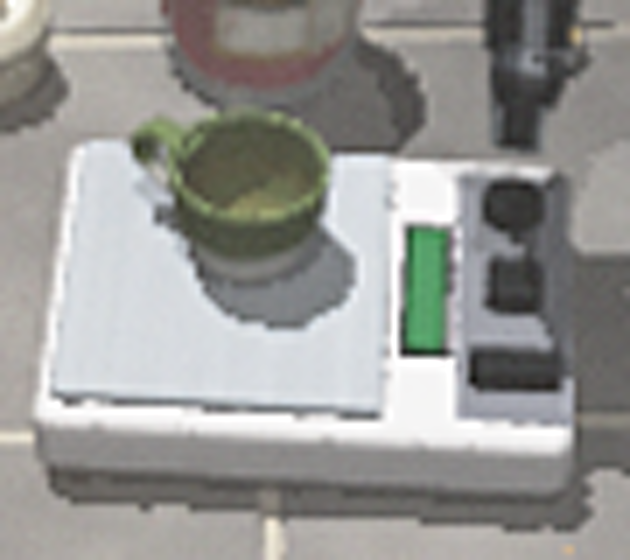

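The bar is up again at (515,370), the scale hasn't moved, and the tip is above and clear of the round key at (513,207). Now I'll press the round key.

send_rows:
  series:
    - [[0,0,0.65,0,0,0,255],[0,0,0.65,0,0,0,255],[0,0,0.1,0,0,0,255],[0,0,0.1,0,0,0,255],[0,0,0,0,0,0,255]]

```text
t: 7.6
tcp_pos: [0.451, 0.1283, 0.0765]
eef_rot: [[-0.993, 0.115, 0.0], [0.115, 0.993, 0.0], [-0.0, 0.0, -1.0]]
contact_force: [-0.6, 0.6, 0.8]
width: 0.001
```

send_rows:
  series:
    - [[0,0,0.1,0,0,0,255],[0,0,0.1,0,0,0,255],[0,0,0,0,0,0,255]]

```text
t: 7.9
tcp_pos: [0.4513, 0.1282, 0.0726]
eef_rot: [[-0.993, 0.115, 0.001], [0.115, 0.993, 0.001], [-0.001, 0.001, -1.0]]
contact_force: [0.9, 1.1, 2.9]
width: 0.002
```

send_rows:
  series:
    - [[0,0,0.05,0,0,0,255],[0,0,0.03,0,0,0,255],[0,0,0,0,0,0,255]]

```text
t: 8.2
tcp_pos: [0.4513, 0.1281, 0.0709]
eef_rot: [[-0.993, 0.115, 0.001], [0.115, 0.993, 0.0], [-0.001, 0.001, -1.0]]
contact_force: [0.3, 1.9, 3.2]
width: -0.003
```

```bash
python3 - <<'E'
from h import *
im=viewer.grab_frame('side')[...,::-1]
cv2.imwrite('pics/side5.png',cv2.resize(im[210:290,290:380],None,fx=7,fy=7,interpolation=cv2.INTER_CUBIC))
f=[]
for i in range(4):
    viewer.grab_frame('side'); s=bot.observe(); f.append(s['contact_force'][2])
print(f,s['tcp_pos'])
E
```

```text
[np.float64(3.4043864978583995), np.float64(3.531953717021324), np.float64(3.3672162521586735), np.float64(3.572188266277054)] [0.45110602 0.12788209 0.07083466]
```

View pics/side5.png

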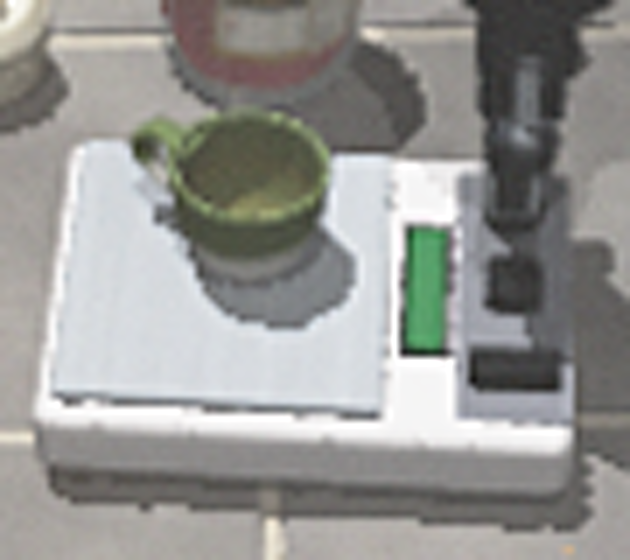

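The round key at (515,215) is down. The force is about 3.5 N, or roughly 6.5 mm of travel, and the bar and square are up. Drawing back.

send_rows:
  series:
    - [[0,0,-0.25,0,0,0,255],[0,0,-0.75,0,0,0,255],[0,0,-0.9,0,0,0,255],[0,0,-0.9,0,0,0,255],[0,0,-0.9,0,0,0,255],[0,0,-0.9,0,0,0,255],[0,0,0,0,0,0,255],[0,0,0,0,0,0,255]]

```text
t: 9.25
tcp_pos: [0.4504, 0.1274, 0.1623]
eef_rot: [[-0.993, 0.116, -0.001], [0.116, 0.993, -0.0], [0.001, -0.0, -1.0]]
contact_force: [0.3, -0.4, -1.0]
width: 0.001
```

send_rows:
  series:
    - [[0,0,-0.9,0,0,0,255],[0,0,-0.9,0,0,0,255],[0,0,0,0,0,0,255],[0,0,0,0,0,0,255],[0,0,0,0,0,0,255]]

```text
t: 9.75
tcp_pos: [0.4501, 0.1275, 0.1972]
eef_rot: [[-0.993, 0.116, -0.002], [0.116, 0.993, -0.001], [0.002, -0.001, -1.0]]
contact_force: [0.4, 0.4, -0.0]
width: -0.001
```

```bash
python3 - <<'E'
from h import *
im=viewer.grab_frame('side')[...,::-1]
cv2.imwrite('pics/side6.png',cv2.resize(im[130:290,260:400],None,fx=3.7,fy=3.7,interpolation=cv2.INTER_CUBIC))
o=cv2.imread('pics/side0.png')
d=cv2.absdiff(im[225:285,292:356],o[225:285,292:356]).max(2); print((d>40).sum())
d=cv2.absdiff(im[130:190,270:356],o[130:190,270:356]).max(2); print((d>40).sum())
x0,y0=354,230; g=im[230:282,354:376].max(2); k,l,st,c=cv2.connectedComponentsWithStats((g<75).astype(np.uint8),connectivity=4)
print([(c[i]+[x0,y0]).round(1).tolist() for i in range(1,k) if st[i,4]>8])
s=bot.observe();print(s['t'],s['tcp_pos'],s['contact_force'])
E
```

```text
0
12
[[362.8, 239.2], [363.0, 250.8], [363.0, 262.8]]
9.8 [0.45012807 0.12752262 0.19729555] [ 0.4894113  -0.40859534 -0.38436317]
```

View pics/side6.png

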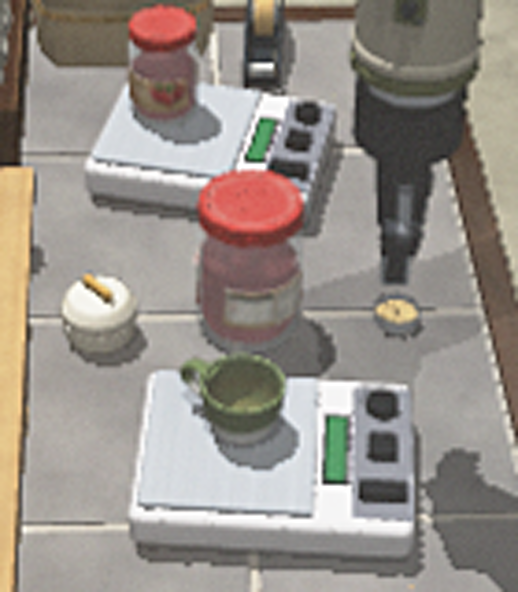

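The three keys at (382,405), (382,447) and (383,490) are all up, within 0.2 px of where they started. The scale and cup look unchanged, and the tool is clear in the air.

```bash
python3 -c "
from cell import bot
print(bot.sign_off())"
```

```text
the job is handed in; nothing more can be done
None
```

I zeroed the scale with the cup and handed the job in at about 9.8 s; the hand-in reports no verdict. With the fingers shut, I pressed the bar key until it pushed back with about 3.7 N (roughly 7 mm down), then let it come up. I then pressed the round key to about 3.5 N (roughly 6.5 mm) and drew back. I worked out both depths from force and tip height, as the key joints cannot be read.

**Last checks:**
- **Keys on the cup's scale:** all three were within 0.2 px of their starting positions in the side view, so they are up.
- **Cup and its scale:** there was no pixel change over the pan and cup area.
- **Other scale:** only 12 pixels had changed around it. I took these to be shadow and did not look further.
- **Other loose things:** I did not measure the tall jar, the price card, the tape dispenser, the timer or the candle. The arm passed over the counter well above them.
- **Arm:** the tool was clear in the air at z = 0.197 m, with contact force at noise level.

**One disagreement:** the two cameras placed the keys about 5 mm apart in y. The side view also picks up the keys' flanks, so I used the top view, and both presses landed on the right keys.

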